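# Pack and set the levelling foot of a plant stand

## Task

One corner of the plant stand hangs free. Slide the packing strip with the yellow grip block under the hanging screw foot, gently up against the blue stop so that its white mark is under the foot, and let it lie there; then turn the red wing knob clockwise until the foot just touches the strip: bearing lightly on it, not forced down. Leave the jars and the tape roll where they are.

Things in the scene. Friction and masses are not known exactly. Their poses are not given: they have to be found in the camera images.
- stand: plant stand fixed to the table: white board 240 x 200 mm, top 68 mm above the table, with a potted aloe on a turntable; at its corner an ear 60 mm wide (underside 50 mm, brass bush up to 74 mm above the table) carries the screw foot. Origin on the table right under the screw's axis; +y points from the ear to the board: the strip comes in from the -y side, along +y. Place and yaw vary
- stop_face (a point): middle of the face of the blue stop batten under the ear, 12 mm above the table, 30 mm from the screw's axis along the stand's +y. The batten is a fixed block 60 mm wide, from 6 to 50 mm above the table; axes as the stand's
- screw: the screw foot; origin on its axis near the underside of the black rubber foot disc (40 mm across, 8 mm high): the disc is set up to 1.1 mm higher or lower than the origin, unseen, so where it touches must be felt. At the start it hangs 1.9 to 5.1 mm above the height of the strip's top. Once it bears, each 0.1 mm further presses about 3 N harder; each newton makes the knob some 0.01 N m stiffer
- knob_grip (a point): centre of the red wing knob on the screw's axis, 93 mm above screw's origin: a bar 44 mm long (its x), 14 mm thick (its y), 30 mm high, only the 12 mm spindle below it. Clockwise from above lowers foot and knob by 2 mm per radian; a gripper holding it must go down with it. Friction 0.06 N m when free; stays where left; 3.5 rad of turn left; the knob twists springily, 3 N m per rad
- strip_grip (a point): the yellow grip block on the near end of the loose packing strip: 20 mm wide (x), 30 mm long (y), 34 mm high; the point is on its axis, 22 mm above the strip's top and 12 mm below the block's top. The strip, about 0.13 kg, lies flat on the table: 190 mm long (y), 56 mm wide, 12 mm thick; +y points along it to its free end; the block's centre is 30 mm from the near end
- strip_mark (a point): centre of the white round mark (36 mm across) on top of the strip, 30 mm from its free end and 130 mm from the grip block's centre along +y, 12 mm above the strip's underside. With the free end against the stop batten, square on, the mark is right under the screw foot
- tape_roll: bystander: roll of paper tape lying flat, 70 mm across, 24 mm high; origin under its centre
- paint_jar: bystander: small jar with a blue cap, 42 mm across, 56 mm high, standing on the stand's board some 13 cm from the knob; origin under its centre
- bead_jar: bystander: amber glass jar, 60 mm across, 80 mm high; origin under its centre
Not all that is in view belongs to the job. Of the things that look like the part that bears strip_grip, the largest one is meant.

How it is judged (in metres and radians):
On the way, in this order (a step that is already met when the one before it is completed fails the run):
1. the strip lies still and flat, up to the stop (mark no more than 6 mm short), its mark within 10 mm of the screw's axis, the foot not yet bearing on it (horizontal distance between strip_mark and stand below 0.01 m and y of strip_mark in the frame of stand above -0.006 m and linear speed of strip below 0.01 m/s and angle between strip_mark's own z axis and vertical below 0.03 rad and contact force between screw and strip below 0.5 N), for 0.2 s.
2. the foot touches the strip (horizontal distance between strip_mark and stand below 0.01 m and y of strip_mark in the frame of stand above -0.006 m and contact force between screw and strip above 0.8 N), for 0.2 s.
At the end, for the whole second after the job is handed in: the strip lies flat and still on the table, up to the stop (its mark no more than 6 mm short) with its mark within 10 mm of the screw's axis (seen from above), and the foot bears on it with 0.8 to 15 N (all of step 2 and angle between strip_mark's own z axis and vertical below 0.03 rad and height (world z) of strip_mark below 0.015 m and linear speed of strip below 0.01 m/s and contact force between screw and strip below 15 N); the robot touches nothing.
It fails at once if the foot is forced down on the strip (over 25 N) (contact force between screw and strip above 25 N).
It fails at once if the strip is rammed against the stand (over 45 N) (contact force between strip and stand above 45 N).
It fails at once if the tape roll, the paint jar or the bead jar is moved by over 30 mm (distance of any of tape_roll, paint_jar, bead_jar from where it was at the start of the episode above 0.03 m).
It also fails if it takes over 72 s, if anything falls off the work surface, if the arm or the gripper's body presses on something with over 40 N, if the wrist force passes 120 N, or if a joint passes its speed limit or range.

## Robot

A 6-joint arm with a two-finger parallel gripper is mounted at the origin on the work surface. World frame = base frame: x ahead of the robot, y to its left, z up, the work surface at z = 0. Lengths are in m, angles in degrees, forces in N, time in s.
With the tool pointing down it reaches from about 0.275 to 0.875 m from the base axis. Payload 12.5 kg.
Tool frame: the origin (TCP) lies midway between the tips of the shut fingers; the grasp point (between the pads) lies 19 mm behind it; z points along the fingers, x is the direction in which the jaws open and shut, and the axes are right-handed (so a half turn about z gives the same grasp; the last joint's range is limited). The gripper opens to 85 mm and grips with 20 to 120 N. Pads are 22 mm wide; open, the fingers measure 114 mm over their backs; the gripper's body (76 mm by 85 mm) begins 54 mm behind the grasp point. The pads swing forward as they close: fully open they stand 13 mm farther back than shut.
Start: joints at [58.407, 20.094, 94.641, -0, 65.266, -4.847], TCP at [0.247, 0.491, 0.231] pointing down, gripper open.
Joint ranges: [-157.81, 157.81], [-45, 120.19], [0.68, 151.7], [-89.99, 269.99], [4.06, 180], [-164.3, 164.3]. Speed limits (degrees/s): [127.2, 127.2, 159.86, 180, 180, 180].

## Interface

Orientations are given as [roll, pitch, yaw] about the fixed x, y, z axes, in that order (R = Rz(yaw) Ry(pitch) Rx(roll)).
In Python, from cell import * gives the robot as it stands. Calls block until the motion is done:
- movep(position, orientation): joint-space move of the TCP to a pose.
- servo_line(position, ori=None, speed=0.15): straight line of the TCP; ori=None keeps the orientation; speed is the mean speed in m/s.
- goto_joints(angles): joint-space move.
- open_jaws() and clamp(force=None): open the fingers fully, or close them until they stop; force is the grip in N (None keeps the last).
- hold(seconds).
- inverse_kinematics(position, orientation): joint angles nearest the present ones, or None.
- state(): the state.
- grab_frame(name): name is "side" or "top"; returns the picture (420x560x3 uint8, red, green, blue); there is no depth.
- camera_info(name): a dict with "vfov" (degrees; the focal length in pixels is half the picture's height over the tangent of half this angle, whatever the lens; pixels are square), "cx", "cy" (the principal point, pixels), "R" (3x3) and "t" (3): a world point X has camera coordinates R X + t. Camera axes: x right, y down, z forward; pixel columns grow to the right and rows downward; lengths in m; the calibration is good to about 2 mm. A picture is of the moment at which its call begins. camera_info takes no time and is no camera call.
A pose or a line that the arm cannot do raises MotionError and nothing moves.
- hand_in(): hands the job in, once; it reports no verdict.
The state is a dict: "clock": time; "joint_positions": joint angles; "qvel": joint speeds; "effort": joint torques, N m; "eef_pos": TCP position; "eef_rot": TCP orientation; "wrist_force": force on the tool from outside, world axes, zero at the start; "moment": the same for the moment, N m; "width": opening from 0.0 (shut) to 1.0 (fully open).
Only numpy, scipy, OpenCV 4.12 (cv2) and the standard library are available. Lean on these libraries where they do the work, as an engineer would, in place of code of your own. Each camera call takes 0.05 s, during which the arm holds its last target. There are 200 camera calls.

## Working session

There is one attempt and no reset: what is moved stays moved. The work goes in short steps, each a Python script; the robot and the scene stay as the last script left them, time stands still between calls to the robot, and variables do not carry over. Pictures are saved under pics/ and viewed, on a budget of 10 in all, crops included, one or two more only if the job needs it, and the job is handed in when it is done.

```bash
mkdir -p pics; ls
python3 - <<'E'
from cell import *
import cv2
for n in("top","side"):
    f=grab_frame(n); cv2.imwrite(f"pics/{n}0.png",f[:,:,::-1]); c=camera_info(n); print(n,c)
print(state())
E
```

```text
pics
top {'vfov': 53.196626748576605, 'cx': 277.9471004670444, 'cy': 208.32515129142766, 'R': array([[ 0.02238019, -0.99969052,  0.01086225],
       [-0.99745466, -0.02306324, -0.06747058],
       [ 0.06770022, -0.0093246 , -0.99766213]]), 't': array([-0.15137329,  0.52401134,  0.90258205])}
side {'vfov': 47.709080936315814, 'cx': 283.14307944487075, 'cy': 210.89044906862597, 'R': array([[ 9.99712314e-01, -1.72586376e-02,  1.66562004e-02],
       [-1.37072885e-04, -6.98536380e-01, -7.15574529e-01],
       [ 2.39848034e-02,  7.15366385e-01, -6.98337787e-01]]), 't': array([-0.5221548 ,  0.00209975,  1.15707422])}
{'clock': 0.1, 'joint_positions': array([ 5.84038625e+01,  2.01235564e+01,  9.46723586e+01,  1.32559657e-03,
        6.52645288e+01, -4.84697664e+00]), 'qvel': array([-0.11527499, -0.01580652, -0.14089563, -0.00624856, -0.06565353,
       -0.03899736]), 'effort': array([ 1.17061572e-03, -5.06837904e+01, -2.91874963e+01, -1.15843199e-05,
        2.62688780e-03, -9.05167781e-06]), 'eef_pos': array([0.2473665 , 0.49091245, 0.23079634]), 'eef_rot': array([-1.79993694e+02,  6.01260189e-02,  6.32502871e+01]), 'wrist_force': array([ 0.07156634, -0.33141963,  0.02593661]), 'moment': array([-0.013118  , -0.00839241,  0.02270313]), 'width': 1.000447962980456}
```

View pics/top0.png

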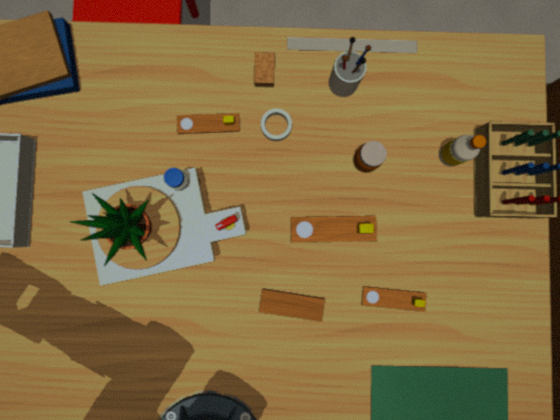

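View pics/side0.png

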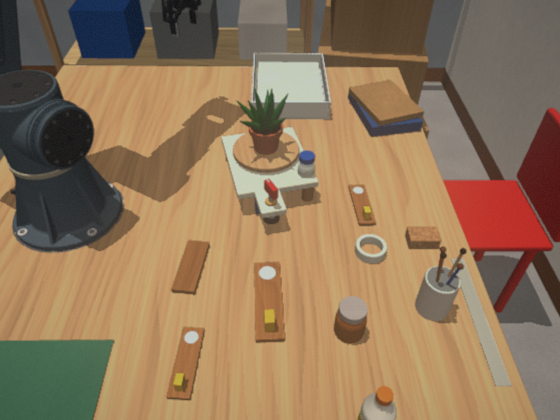

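Big strip with the yellow block at top-view (333,229), block (366,229). The lookalikes are (208,123) and (393,298), both visibly smaller, and (291,304), which has no block. The stand is at left with its red knob near (228,222). The strip's +y already points at the ear. Next I'll measure and make a confirming crop.

```bash
cat > h.py <<'E'
from cell import *
import numpy as np, cv2
def ray(n,uv):
    c=camera_info(n); f=210/np.tan(np.radians(c["vfov"]/2))
    d=c["R"].T@np.array([(uv[0]-c["cx"])/f,(uv[1]-c["cy"])/f,1]); return -c["R"].T@c["t"],d
def onz(n,uv,z):
    o,d=ray(n,uv); return (o+d*(z-o[2])/d[2])
def tri(a,b):
    (o1,d1),(o2,d2)=ray("top",a),ray("side",b)
    s=np.linalg.lstsq(np.c_[d1,-d2],o2-o1,rcond=None)[0]
    p,q=o1+s[0]*d1,o2+s[1]*d2; return (p+q)/2,np.linalg.norm(p-q)
def proj(n,X):
    c=camera_info(n); f=210/np.tan(np.radians(c["vfov"]/2)); p=c["R"]@X+c["t"]
    return p[:2]/p[2]*f+[c["cx"],c["cy"]]
def blobs(img,lo,hi,roi,amin=15):
    x0,y0,x1,y1=roi; h=cv2.cvtColor(img[y0:y1,x0:x1],cv2.COLOR_RGB2HSV)
    m=cv2.inRange(h,np.array(lo),np.array(hi))
    cs,_=cv2.findContours(m,cv2.RETR_EXTERNAL,cv2.CHAIN_APPROX_NONE); out=[]
    for c in sorted(cs,key=cv2.contourArea,reverse=True):
        if cv2.contourArea(c)<amin: continue
        r=cv2.minAreaRect(c); M=cv2.moments(c)
        out.append((np.array([M["m10"]/M["m00"]+x0,M["m01"]/M["m00"]+y0]),cv2.contourArea(c),cv2.boxPoints(r)+[x0,y0],c+[x0,y0]))
    return out
E
python3 - <<'E'
from h import *
np.set_printoptions(precision=4,suppress=True)
T=cv2.imread("pics/top0.png")[:,:,::-1].copy(); S=cv2.imread("pics/side0.png")[:,:,::-1].copy()
for nm,img,roi in(("top",T,(280,205,385,255)),("side",S,(245,255,295,345))):
    for what,lo,hi,z in(("yellow",(22,150,100),(32,255,255),.046),("white",(0,0,130),(179,70,255),.012),("wood",(0,100,40),(14,255,255),.012)):
        for b in blobs(img,lo,hi,roi)[:2]: print(nm,what,b[0],b[1],onz(nm,b[0],z),"\n",[onz(nm,p,z)[:2].round(4).tolist() for p in b[2]])
for nm,img,roi in(("top",T,(205,200,250,245)),("side",S,(250,170,295,225))):
    for b in blobs(img,(0,150,80),(8,255,255),roi)[:2]+blobs(img,(170,150,80),(179,255,255),roi)[:1]: print(nm,"red",b[0],b[1],b[2].tolist())
for b in blobs(T,(0,0,120),(179,60,255),(75,160,250,290))[:2]: 
    print("board",b[1]); ap=cv2.approxPolyDP(b[3],4,True)[:,0]
    for p in ap: print(p,onz("top",p,.068)[:2])
a=cv2.resize(T[195:255,200:390],None,fx=4,fy=4,interpolation=3)
s=cv2.resize(S[160:345,220:330],None,fx=3,fy=3,interpolation=3)[:,:,:]
C=np.zeros((600,800,3),np.uint8); C[:240,:760]=a; cv2.imwrite("pics/c1.png",C[:240,:,::-1])
cv2.imwrite("pics/c2.png",s[:,:,::-1])
E
```

```text
top yellow [366.0501 227.6463] 123.0 [ 0.4886 -0.3276  0.046 ] 
 [[0.4981, -0.3125], [0.4988, -0.3424], [0.4775, -0.3425], [0.4769, -0.3127]]
top white [304.0935 229.1654] 201.5 [ 0.483  -0.1982  0.012 ] 
 [[0.4828, -0.1737], [0.5077, -0.1975], [0.4829, -0.2234], [0.4581, -0.1995]]
top wood [324.4975 229.1052] 1036.5 [ 0.4842 -0.2432  0.012 ] 
 [[0.5086, -0.1687], [0.516, -0.3539], [0.4627, -0.3552], [0.4555, -0.1707]]
side yellow [268.9948 315.9127] 95.5 [ 0.489  -0.3295  0.046 ] 
 [[0.4813, -0.3162], [0.4985, -0.3163], [0.4984, -0.3429], [0.4816, -0.3427]]
side white [266.8802 272.3982] 167.0 [ 0.4838 -0.1982  0.012 ] 
 [[0.4666, -0.1806], [0.5013, -0.1807], [0.5011, -0.216], [0.4672, -0.2158]]
side wood [268.3371 302.3449] 2042.5 [ 0.4873 -0.275   0.012 ] 
 [[0.4552, -0.1698], [0.5191, -0.1688], [0.518, -0.3627], [0.4626, -0.3631]]
top red [228.0185 220.9296] 90.0 [[215.52849864959717, 224.19170951843262], [233.62175941467285, 213.63730430603027], [236.99481582641602, 219.41968727111816], [218.90155601501465, 229.9740924835205]]
side red [271.0833 186.2604] 48.0 [[264.094118118286
[... 285 characters left out ...]
0.0454]
[181 191] [0.5554 0.0633]
[168 186] [0.5652 0.0907]
[163 174] [0.5901 0.1021]
[ 83 191] [0.5506 0.266 ]
[ 87 219] [0.4928 0.2546]
[101 207] [0.5182 0.2271]
[ 93 192] [0.549  0.2452]
[106 200] [0.533  0.2176]
[131 185] [0.5655 0.1674]
[148 185] [0.5663 0.1322]
[170 195] [0.5465 0.0858]
[181 216] [0.5034 0.0614]
[175 249] [0.4351 0.0711]
[148 268] [0.3951 0.1248]
[128 269] [0.3922 0.1656]
[112 261] [0.4078 0.199 ]
[105 266] [0.3973 0.2128]
[106 256] [0.4177 0.2118]
[ 97 240] [0.45   0.2319]
[ 91 240] [0.4498 0.2442]
[ 99 284] [0.3605 0.2232]
[213 260] [ 0.4143 -0.0077]
[211 241] [ 0.4532 -0.0023]
[245 233] [ 0.4713 -0.072 ]
board 26.5
[ 89 227] [0.4764 0.2497]
[ 95 232] [0.4664 0.2368]
```

View pics/c1.png

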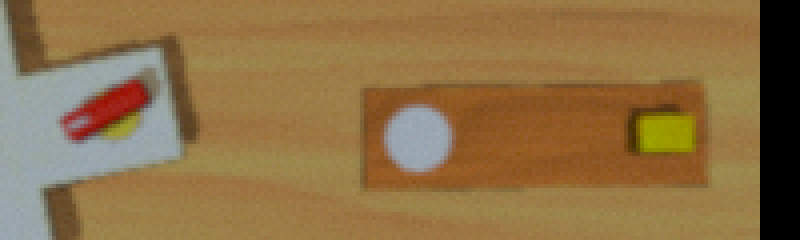

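View pics/c2.png

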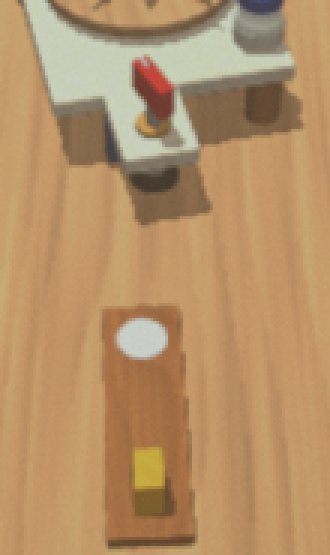

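The crop confirms it: 190 mm measured length, 56 mm wide strip with a white mark and yellow block. The knob bar sits over the bush, and the foot and blue batten are visible under the ear. Next: stand yaw and screw axis.

Run:
```python
from h import *
np.set_printoptions(precision=4,suppress=True)
T=cv2.imread("pics/top0.png")[:,:,::-1].copy(); S=cv2.imread("pics/side0.png")[:,:,::-1].copy()
c=blobs(T,(0,0,120),(179,60,255),(75,160,250,290))[0][3][:,0]
def fit(a,b):
    P=np.array([onz("top",p,.068)[:2] for p in c if abs(np.cross(np.subtract(b,a),p-np.array(a)))/np.hypot(*np.subtract(b,a))<2 and .08<np.dot(p-np.array(a),np.subtract(b,a))/np.dot(np.subtract(b,a),np.subtract(b,a))<.92])
    vx,vy,x,y=cv2.fitLine(P.astype(np.float32),2,0,.001,.001).ravel(); return np.degrees(np.arctan2(vy,vx)),x,y,len(P)
for n,a,b in(("bottom",(99,284),(213,260)),("ear top",(205,214),(240,208)),("ear bot",(211,241),(245,233)),("front",(240,208),(245,233)),("side r lo",(213,260),(211,241)),("side r up",(205,214),(194,168))): print(n,fit(a,b))
t=blobs(T,(0,150,80),(8,255,255),(205,200,250,245))[0]; s=blobs(S,(0,150,80),(8,255,255),(250,170,295,225))[0]
print(tri(t[0],s[0])); print([onz("top",t[0],z)[:2] for z in(.115,.1215)],[onz("side",s[0],z)[:2] for z in(.108,.115)])
print([onz("top",p,.1235)[:2] for p in t[2]])
for n in("top","side"): print(-camera_info(n)["R"].T@camera_info(n)["t"])
for y in (0,1): print("bush",[ (b[0],b[1]) for b in blobs((T,S)[y],(18,110,90),(32,255,255),((205,205,250,245),(255,180,290,215))[y],3)])
```

```text
bottom (np.float32(-76.5018), np.float32(0.38602522), np.float32(0.10797061), 95)
ear top (np.float32(-76.91858), np.float32(0.51729774), np.float32(-0.023017583), 29)
ear bot (np.float32(-76.17046), np.float32(0.46179536), np.float32(-0.03714249), 29)
front (np.float32(13.41964), np.float32(0.4969961), np.float32(-0.066081464), 20)
side r lo (np.float32(14.459463), np.float32(0.43372393), np.float32(-0.003886886), 16)
side r up (np.float32(13.431947), np.float32(0.5563135), np.float32(0.025849922), 39)
(array([ 0.4932, -0.0418,  0.1202]), np.float64(0.000803901448384131))
[array([ 0.4938, -0.0413]), array([ 0.4935, -0.042 ])] [array([ 0.4928, -0.028 ]), array([ 0.4928, -0.036 ])]
[array([ 0.4866, -0.0182]), array([ 0.5079, -0.0526]), array([ 0.4968, -0.0595]), array([ 0.4756, -0.0251])]
[ 0.465  -0.1308  0.9375]
[ 0.4943 -0.8353  0.8182]
bush [(array([244.9119, 235.4138]), 43.5), (array([247.4403, 211.1235]), 40.5), (array([217.5225, 207.1892]), 37.0), (array([230.0833, 243.3229]), 32.0), (array([230.1894, 225.9621]), 22.0)]
bush [(array([267.977, 202.023]), 14.5)]<stdin>:6: DeprecationWarning: Arrays of 2-dimensional vectors are deprecated. Use arrays of 3-dimensional vectors instead. (deprecated in NumPy 2.0)
```

```bash
cat >> h.py <<'E'
YAW=13.4; AX=np.array([.4927,-.0404]); EY=np.array([-np.sin(np.radians(YAW)),np.cos(np.radians(YAW))]); EX=np.array([EY[1],-EY[0]])
def down(y): return [180,0,y]
E
python3 - <<'E'
from h import *
np.set_printoptions(precision=3,suppress=True)
b=np.array([.4886,-.3281])
movep([.247,.45,.42],down(63.25))
movep([*b,.30],down(2.3)); movep([*b,.10],down(2.3))
servo_line([*b,.018],speed=.06)
s=state(); print(s["clock"],s["eef_pos"],s["wrist_force"])
clamp(30); s=state(); print(s["clock"],s["eef_pos"],s["wrist_force"],s["width"])
f=grab_frame("side"); g=grab_frame("top")
cv2.imwrite("pics/g1.png",np.hstack([cv2.resize(f[150:360,220:360],None,fx=2.8,fy=2.8),cv2.resize(g[150:360,220:360],None,fx=2.8,fy=2.8)])[:,:,::-1])
E
```

```text
6.1167 [ 0.489 -0.328  0.018] [0.075 0.036 0.124]
6.725 [ 0.489 -0.328  0.018] [0.868 0.325 1.424] 0.2294968500283085
```

View pics/g1.png

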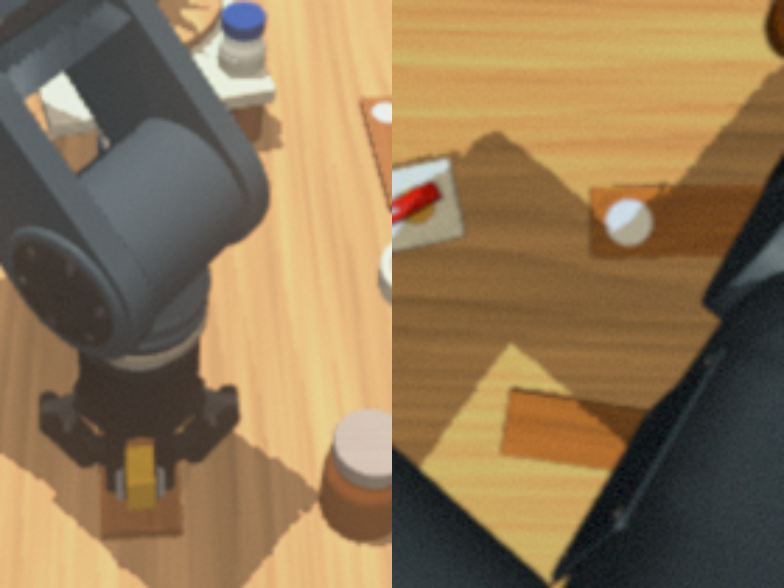

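The side view shows the pads on the block, and the width of 0.229 (19.5 mm) matches it. Sliding in now.

Run:
```python
from h import *
np.set_printoptions(precision=3,suppress=True)
T=AX-.130*EY
p=T-.020*EY; p0=T-.06*EY
servo_line([*p0,.018],down(YAW),speed=.07)
servo_line([*p,.018],speed=.04); hold(.2)
f0=np.array(state()["wrist_force"]); print(state()["clock"],f0)
g=0
for k in range(56):
    g+=.0005; servo_line([*(p+g*EY),.018],speed=.015)
    s=state(); f=np.array(s["wrist_force"]); df=(f-f0)[:2]@EY
    if k%8==0 or df<-3: print(round(g-.02,4),s["clock"],f,round(df,2))
    if df<-5: break
f=grab_frame("top");cv2.imwrite("pics/t2.png",f[:,:,::-1]); f2=grab_frame("side");cv2.imwrite("pics/s2.png",f2[:,:,::-1])
s=state(); print(s["eef_pos"],s["wrist_force"],s["clock"])
```

```text
9.95 [ 0.862 -1.163  5.986]
-0.0195 10.2 [ 0.54  -1.283  5.353] -0.04
-0.0155 12.2 [-0.411 -2.733  5.095] -1.23
-0.0115 14.2 [ 0.954 -2.322  5.716] -1.15
-0.0075 16.2 [ 1.125 -2.592  6.279] -1.45
-0.0035 18.2 [ 0.803 -1.883  5.259] -0.69
0.0005 20.2 [ 1.063 -2.514  5.27 ] -1.36
0.0035 21.7 [ 0.927 -5.487  4.151] -4.22
0.004 21.95 [ 1.628 -8.713  2.543] -7.52
[ 0.522 -0.163  0.018] [ 1.814 -8.657  2.778] 22.05
```

Contact with the stop was felt (~7 N), about 3.5 mm beyond my estimate. Releasing, retreating and checking.

Run:
```python
from h import *
np.set_printoptions(precision=4,suppress=True)
s=state(); x,y,z=s["eef_pos"]
servo_line([*(np.array([x,y])-.0005*EY),.018],speed=.01)
open_jaws(); servo_line([x,y,.15],speed=.15)
movep([.40,-.33,.30],down(YAW)); hold(.1)
T=grab_frame("top");S=grab_frame("side")
cv2.imwrite("pics/t3.png",T[:,:,::-1]);cv2.imwrite("pics/s3.png",S[:,:,::-1]); print(state()["clock"])
t=blobs(T,(0,120,60),(10,255,255),(205,200,250,245)); s=blobs(S,(0,120,60),(10,255,255),(250,170,295,225))
for b in t[:2]+s[:2]: print(b[0],b[1],b[2].tolist())
y=blobs(T,(22,150,80),(32,255,255),(260,200,340,250)); ys=blobs(S,(22,150,80),(32,255,255),(240,230,310,300))
for n,bb in(("top",y),("side",ys)):
    for b in bb[:1]: q=onz(n,b[0],.046)[:2]; print(n,b[0],b[1],q,"rel ear",(q-AX)@EX,(q-AX)@EY)
C=np.hstack([cv2.resize(S[150:300,220:340],None,fx=3.2,fy=3.2,interpolation=3),cv2.resize(T[150:300,200:320],None,fx=3.2,fy=3.2,interpolation=3)])
cv2.imwrite("pics/c3.png",C[:,:,::-1])
```

```text
25.1833
[227.4682 221.2636] 107.5 [[214.7834358215332, 223.93630599975586], [234.05095291137695, 213.42674922943115], [237.45222854614258, 219.66241836547852], [218.18471145629883, 230.1719741821289]]
[270.8889 189.3308] 130.5 [[260.93243408203125, 182.9054069519043], [268.6891899108887, 177.36486530303955], [280.7162170410156, 194.20270156860352], [272.9594612121582, 199.74324417114258]]
top [289.213  210.1148] 120.5 [ 0.5222 -0.1632] rel ear 0.00021772733042551076 -0.12633053959182475
side [285.2115 249.9356] 72.5 [ 0.5231 -0.1643] rel ear 0.0009112906588743287 -0.12755246849540158
```

View pics/c3.png

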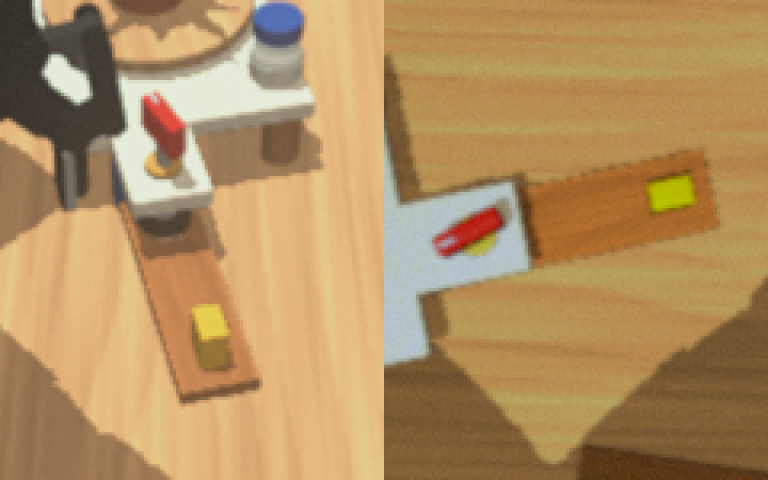

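The strip lies square against the stop with the foot above it. The knob box centre and the strip's stop position agree on the axis at about (0.492, -0.0375). Now grip the knob.

```bash
cat >> h.py <<'E'
K=np.array([.492,-.0375]); Y0=30.5; Z0=.092
def kp(a): return [*K,Z0-.002*np.radians(a)],down(Y0-a)   # a: degrees clockwise
def read(n=4):
    L=[]
    for _ in range(n): hold(.03); s=state(); L.append([*s["wrist_force"],s["moment"][2]])
    return np.mean(L,0),s
E
python3 - <<'E'
from h import *
np.set_printoptions(precision=3,suppress=True)
print(inverse_kinematics(*kp(0)),inverse_kinematics(*kp(180)))
movep([*K,.22],down(Y0)); print(state()["joint_positions"])
servo_line([*K,Z0],speed=.08); r,s=read(); print("pre",r,s["clock"],s["eef_pos"])
clamp(40); r,s=read(); print("clamped",r,s["width"],s["clock"])
for a in (4,10,20):
    movep(*kp(a)); r,s=read(); print(a,r,round(s["clock"],2),s["eef_pos"],s["eef_rot"][2])
f=grab_frame("top");g=grab_frame("side")
cv2.imwrite("pics/k1.png",cv2.resize(g[120:300,200:360],None,fx=3.2,fy=3.2)[:,:,::-1])
E
```

```text
[ -9.766  25.881 109.502  -0.     44.616 -40.266] [ -9.766  26.515 109.678   0.     43.806 139.734]
[ -9.841  14.961 103.481  -0.014  61.524 -40.287]
pre [-0.502  0.071  0.267  0.003] 28.275 [ 0.492 -0.038  0.092]
clamped [-3.717 -2.981  4.369 -0.028] 0.15548680075064802 29.0583
4 [-4.492 -2.944  5.474 -0.009] 29.44 [ 0.492 -0.038  0.092] 26.50065262756317
10 [-4.829 -3.399  6.028  0.011] 29.82 [ 0.492 -0.038  0.092] 20.502822739872165
20 [-5.695 -4.332  6.187 -0.029] 30.25 [ 0.491 -0.038  0.091] 10.504417952238473
```

View pics/k1.png

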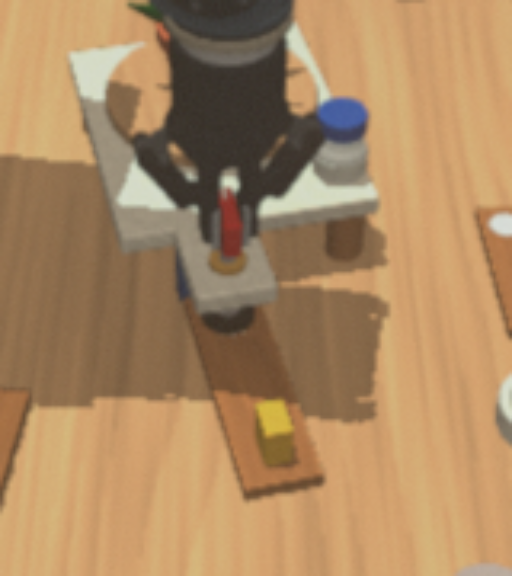

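The side view shows the jaws holding the red bar, and the width matches its 14 mm. A lateral load (~7 N) shows the grip is slightly off-axis, which would blur the torque reading, so I'll nudge to relieve it.

Run:
```python
from h import *
np.set_printoptions(precision=3,suppress=True)
k=K.copy(); r,s=read(); print(r,s["effort"][5])
for i in range(3):
    d=-np.array(r[:2]); k=k+r[:2]/np.hypot(*r[:2])*.0006
    movep([*k,Z0-.002*np.radians(20)],down(Y0-20)); r,s=read(); print(k,r,s["effort"][5],s["clock"])
    if np.hypot(*r[:2])<1.5: break
K=k
for a in (26,32):
    p,o=kp(a); movep([*K,p[2]],o); r,s=read(); print(a,r,s["effort"][5],round(s["clock"],2))
open("K.txt","w").write(f"{K[0]} {K[1]}")
```

```text
[-5.813 -4.246  6.253 -0.026] -0.039158425061032176
[ 0.492 -0.038] [-4.091 -2.623  5.137 -0.047] -0.041001347126439214 30.8667
[ 0.491 -0.038] [-1.766  0.471  3.391 -0.065] -0.04501536372117698 31.25
[ 0.49  -0.038] [ 2.264  0.722  1.177 -0.029] -0.050752273527905345 31.6333
26 [ 3.005  0.309  2.283 -0.017] -0.03880659118294716 32.02
32 [ 3.017  0.658  3.495 -0.022] -0.05058149923570454 32.4
```

```bash
cat >> h.py <<'E'
import os
if os.path.exists("K.txt"): K=np.array([float(v) for v in open("K.txt").read().split()])
E
python3 - <<'E'
from h import *
np.set_printoptions(precision=3,suppress=True)
for a in (33,34,35,36):
    p,o=kp(a); servo_line(p,o,speed=.00025); s=state(); m0=s["moment"][2],s["effort"][5]; r,s=read(2); print(a,m0,r,s["effort"][5],s["eef_rot"][2],round(s["clock"],2))
for a in (39,42):
    p,o=kp(a); servo_line(p,o,speed=.0005); s=state(); m0=s["moment"][2],s["effort"][5]; r,s=read(2); print(a,m0,r,s["effort"][5],s["eef_rot"][2],round(s["clock"],2))
E
```

```text
33 (np.float64(-0.013392165535162967), np.float64(0.1104193995706737)) [3.118 0.231 3.912 0.022] 0.0384942046366632 -2.452835948647889 32.72
34 (np.float64(0.012507353717476535), np.float64(0.10305313859134912)) [3.647 0.613 5.57  0.03 ] 0.04155649454332888 -3.491505864519121 33.03
35 (np.float64(-0.028351428123740377), np.float64(0.09627875871956348)) [3.332 0.195 4.712 0.03 ] 0.04020536667667329 -4.4910685780804815 33.35
36 (np.float64(0.011304165940691672), np.float64(0.0962901720777154)) [3.195 0.784 5.351 0.032] 0.04024391295388341 -5.491628701350832 33.67
39 (np.float64(-0.0413947474952937), np.float64(0.20629492588341236)) [2.969 0.71  5.099 0.001] 0.03805337939411402 -8.496143785926737 33.98
42 (np.float64(-0.05940155227012163), np.float64(0.20641249604523182)) [ 2.776  0.094  4.771 -0.019] 0.03809829941019416 -11.492877099151222 34.3
```

Slow small steps give a clean reading: joint-6 torque 0.039±0.002 N m free. Turning on in 3° steps until it rises, then 1° steps.

Run:
```python
from h import *
np.set_printoptions(precision=3,suppress=True)
def step(a,d):
    p,o=kp(a); servo_line(p,o,speed=.00017*d if d==3 else .00025); r,s=read(2); return r,s["effort"][5],s["clock"]
a=42; base=.039
while a<170:
    a+=3; r,e,t=step(a,3)
    if (a//3)%5==0 or e>base+.008: print(a,r,round(e,4),round(t,2))
    if e>base+.012: break
for i in range(8):
    if e>base+.05: break
    a+=1; r,e,t=step(a,1); print(a,r,round(e,4),round(t,2))
```

```text
45 [2.564 0.405 5.336 0.004] 0.0381 34.62
60 [0.879 1.333 7.22  0.017] 0.0381 36.2
75 [0.045 1.854 7.712 0.008] 0.0385 37.78
90 [-0.892  2.95   9.078 -0.012] 0.0393 39.37
105 [-1.037  4.868  9.993  0.008] 0.0415 40.95
108 [-1.203  5.722  9.859  0.025] 0.0565 41.27
109 [-1.364  5.142  9.776  0.041] 0.0636 41.58
110 [-2.082  5.714 10.559  0.097] 0.068 41.9
111 [-1.345  6.227 10.924  0.029] 0.0724 42.22
112 [-1.676  6.939 10.606  0.049] 0.0764 42.53
113 [-1.751  6.381 11.066  0.084] 0.0804 42.85
114 [-1.832  6.925 11.303  0.072] 0.0846 43.17
115 [-1.475  6.37  11.719  0.095] 0.0891 43.48
```

The torque rises clearly from about 105.5° on, and at 115° the estimate is about 8 N (by angle 8.3, by torque 7.7). I'll relieve the axial load, release, retreat and check.

Run:
```python
from h import *
np.set_printoptions(precision=4,suppress=True)
p,o=kp(115); z=p[2]
for i in range(6):
    r,s=read(2); print(r,round(s["effort"][5],4))
    if r[2]<4: break
    z+=.0003; servo_line([*K,z],o,speed=.003)
open_jaws(); hold(.1); r,s=read(2); print("open",r,s["width"],s["clock"])
servo_line([*K,.22],speed=.1); movep([.40,-.33,.30],down(YAW)); hold(.2)
T=grab_frame("top");S=grab_frame("side"); print(state()["clock"])
for n,bb in(("top",blobs(T,(22,150,80),(32,255,255),(260,200,340,250))),("side",blobs(S,(22,150,80),(32,255,255),(240,230,310,300)))):
    b=bb[0]; q=onz(n,b[0],.046)[:2]; print(n,b[0],q,"rel",(q-AX)@EX,(q-AX)@EY)
t=blobs(T,(0,120,60),(10,255,255),(205,200,250,245))[0]; e=[onz("top",x,.119)[:2] for x in t[2]]
e=max((e[1]-e[0],e[2]-e[1]),key=np.linalg.norm); print("bar angle",np.degrees(np.arctan2(e[1],e[0])))
C=np.hstack([cv2.resize(S[150:300,220:340],None,fx=3.2,fy=3.2,interpolation=3),cv2.resize(T[150:300,200:320],None,fx=3.2,fy=3.2,interpolation=3)])
cv2.imwrite("pics/c4.png",C[:,:,::-1])
```

```text
[-1.7745  6.9796 11.9361  0.1028] 0.0801
[-0.6246  6.5921  7.8406  0.1035] 0.0781
[0.1729 6.0041 3.8752 0.1088] 0.0774
open [ 0.3363  0.4353 -0.3529  0.0158] 0.9990415068103908 45.0417
48.8
top [289.305  210.1323] [ 0.5222 -0.1634] rel 0.00014028270857482927 -0.12651437988259986
side [285.2115 249.9356] [ 0.5231 -0.1643] rel 0.0009112906588743287 -0.12755246849540158
bar angle -171.16786740294322
```

View pics/c4.png

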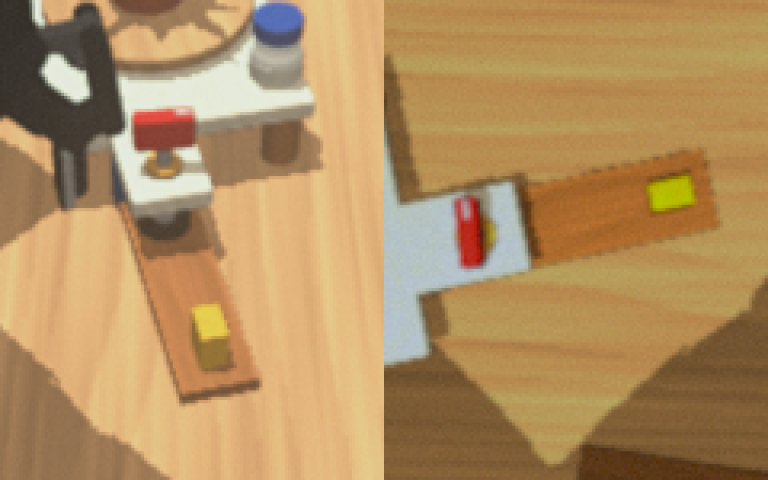

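The knob bar turned about 112°, which is 115° less the spring-back. The strip is unmoved against the stop, the jar is in place and the arm is clear. Handing in.

```bash
python3 -c "
from cell import *
s=state(); print(s['clock'],s['wrist_force']); hand_in()"
```

```text
48.8 [ 0.14351584 -0.79017142 -0.0820746 ]
the job is handed in; nothing more can be done
```

The strip is under the foot against the blue stop, and the foot bears on it at an estimated 8 N. I handed the job in at 48.8 s; no verdict was reported.

- **Strip:** I picked the largest of the three yellow-block strips and slid it in until the stop was felt, at about 7 N. The last pictures show it unmoved: block 0.1–0.9 mm off the ear's centre line, and 126.5–127.5 mm from the first axis estimate. The nominal distance is 130 mm.
- **Screw axis:** The stop came about 3.5 mm later than my first estimate. A re-measure of the knob agreed with the later position, so I used that.
- **Knob:** Joint-6 torque was a steady 0.038–0.042 N m while free and rose clearly from about 105.5° of turn. I stopped at 115°. The 8 N is inferred from angle (8.3 N) and torque (7.7 N), not measured after release. The final picture shows the bar turned about 112°, which fits 115° less spring-back.
- **What disagreed:** The wrist moment reading was too noisy, and joint-6 torque after the fast moves even had the wrong sign, so I relied on joint-6 torque after slow small steps. It reads about 0.6 of the stated knob friction, and I scaled for that. The grip also carried 6–7 N of side load.
- **Bystanders:** The paint jar looks unmoved in the last picture. I did not re-measure the tape roll or the bead jar, but the arm never went near them.

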